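# Cover the wash carriers and take them off the rollers

## Robot

A 6-joint arm with a two-finger parallel gripper is mounted at the origin on the work surface. World frame = base frame: x ahead of the robot, y to its left, z up, the work surface at z = 0. Lengths are in m, angles in degrees, forces in N, time in s.
With the tool pointing down it reaches from about 0.275 to 0.75 m from the base axis. Payload 10.2 kg.
Tool frame: the origin (TCP) lies midway between the tips of the shut fingers; the grasp point (between the pads) lies r.grasp_offset behind it (r.grasp_offset is the distance from the TCP to the grasp point, in m); z points along the fingers, y is the line along which they close (so a half turn about z gives the same grasp; the last joint's range is limited). The gripper opens to 88 mm and grips with 3 to 60 N. Pads are 18 mm wide; open, the fingers measure 123 mm over their backs; the gripper's body (75 mm by 187 mm) begins 45 mm behind the grasp point.
Start: joints at [54.293, 17.928, 85.812, -0, 76.261, -12.8], TCP at [0.204, 0.484, 0.239] pointing down, gripper open.
Joint ranges: [-168.41, 168.41], [-55.51, 124.54], [10.69, 146.95], [-70.63, 250.63], [1, 178], [-165.06, 165.06]. Speed limits (degrees/s): [136.94, 136.94, 172.46, 180, 180, 180].

## Interface

Orientations are given as [roll, pitch, yaw] about the fixed x, y, z axes, in that order (R = Rz(yaw) Ry(pitch) Rx(roll)).
In Python, from workcell import r gives the robot as it stands. Calls block until the motion is done:
- r.movep(position, orientation): joint-space move of the TCP to a pose.
- r.line_to(position, attitude=None, max_speed=0.15): straight line of the TCP; attitude=None keeps the orientation; max_speed is the mean speed in m/s.
- r.move_j(angles): joint-space move.
- r.set_gripper(opening, force=None): finger opening in m; force is the grip in N (None keeps the last); returns when the fingers have stopped.
- r.dwell(seconds).
- r.ik(position, orientation): joint angles nearest the present ones, or None.
- r.snapshot(name): name is "side" or "top"; returns a dict with "img" (400x640x3 uint8, red, green, blue), "range_z" (400x640 float32, m along the optical axis (not along the pixel's ray), 0 where there is no reading), "K" (3x3 intrinsics, pixels), "position" and "rotation" of the camera in the world. Camera axes: x right, y up, looking along -z (the intrinsics and any distortion apply to the point x, -y, -z); pixel columns grow to the right and rows downward; lengths in m; the calibration is good to about 2 mm. A picture is of the moment at which its call begins.
A pose or a line that the arm cannot do raises r.Unreachable and nothing moves.
- r.sign_off(): hands the job in; it is judged then, once.
Readings, each from a call of its own:
- r.read_t(): time.
- r.read_q(): joint angles.
- r.read_joint_vel(): joint speeds.
- r.read_joint_efforts(): joint torques, N m.
- r.read_eef_pos(): TCP position.
- r.read_orientation(): TCP orientation.
- r.read_contact_force(): force on the tool from outside, world axes, zero at the start.
- r.read_torque(): the same for the moment, N m.
- r.read_finger_gap(): finger opening in m.
- r.read_finger_force(): force on a finger pad.
Only numpy, scipy, OpenCV 4.12 (cv2) and the standard library are available. Lean on these libraries where they do the work, as an engineer would, in place of code of your own. Each camera call takes 0.05 s, during which the arm holds its last target. There are 200 camera calls.

## Task

Send the lapped spools to the washer: take the open carriers on the roller track one at a time, the one nearest the end stop first; roll it along the rollers, without lifting it, right up against the stop, and there lower a hold-down cover over its two pins until it lies flush. Then lift the covered carrier off and set it down gently, upright and wholly on the steel washer tray, its cover still flush, and go on until no carrier is left on the track. Do not disturb the lap holder, lap cylinder, mandrel or poppet.

Things in the scene. Friction and masses are not known exactly. Their poses are not given: they have to be found in the camera images.
- track: low roller track, 620 mm long (its y), 87 mm wide; 18 free steel rollers (20 mm, 32 mm apart), tops 40 mm above the bench; side rails to 50 mm, 67 mm apart inside. Carriers roll easily and coast a little. End stop at its -y end: steel plate, rubber bumper 48 to 72 mm above the bench. Origin on the bench, mid-width, 270 mm from the bumper's face. Fixed.
- stop (a point): point at the end stop's bumper face, on the track's centre line, level with the roller tops; y points up the track away from the stop, z up. A carrier against the stop has its origin 50 mm along +y from here, at the same height.
- tray: fixed stainless washer tray, flat slotted slab 140 mm (its x) by 360 mm (its y), 10 mm thick, no rim. Origin: centre of its underside, on the bench. Room for three carriers in a row along its y. Lies between robot and track, on the left or right, the cover mat on the other side.
- carrier1: open grey plastic wash carrier, 60 mm wide (its x), 100 mm long (its y), 0.35 to 0.7 kg, spools fixed inside. Heights above its underside: rim 50 mm; two 8 mm steel pins at y = +-39 mm, x = 0, round tips at 64 mm; handle web in the middle, 12 mm thick (x), 44 mm long (y), top at 92 mm. Origin: centre of underside, z up. Starts with y along the track; may be absent. Nearest the stop.
- carrier2: open grey plastic wash carrier, 60 mm wide (its x), 100 mm long (its y), 0.35 to 0.7 kg, spools fixed inside. Heights above its underside: rim 50 mm; two 8 mm steel pins at y = +-39 mm, x = 0, round tips at 64 mm; handle web in the middle, 12 mm thick (x), 44 mm long (y), top at 92 mm. Origin: centre of underside, z up. Starts with y along the track; may be absent. Stands behind carrier1.
- carrier3: open grey plastic wash carrier, 60 mm wide (its x), 100 mm long (its y), 0.35 to 0.7 kg, spools fixed inside. Heights above its underside: rim 50 mm; two 8 mm steel pins at y = +-39 mm, x = 0, round tips at 64 mm; handle web in the middle, 12 mm thick (x), 44 mm long (y), top at 92 mm. Origin: centre of underside, z up. Starts with y along the track; may be absent. Stands behind carrier2.
- cover1: flat aluminium hold-down cover, 60 (its x) by 100 (its y) by 10 mm, 0.14 kg. Two 11 mm holes for the pins at y = +-39 mm, x = 0; middle slot 20 (x) by 54 mm (y) for the handle. Fits any carrier, either way round; seated, its underside is on the rim. Origin: centre of underside, z up. Starts flat on the bench (z = 0) on a thin black mat; a spare one may stay.
- cover2: flat aluminium hold-down cover, 60 (its x) by 100 (its y) by 10 mm, 0.14 kg. Two 11 mm holes for the pins at y = +-39 mm, x = 0; middle slot 20 (x) by 54 mm (y) for the handle. Fits any carrier, either way round; seated, its underside is on the rim. Origin: centre of underside, z up. Starts flat on the bench (z = 0) on a thin black mat; a spare one may stay.
- cover3: flat aluminium hold-down cover, 60 (its x) by 100 (its y) by 10 mm, 0.14 kg. Two 11 mm holes for the pins at y = +-39 mm, x = 0; middle slot 20 (x) by 54 mm (y) for the handle. Fits any carrier, either way round; seated, its underside is on the rim. Origin: centre of underside, z up. Starts flat on the bench (z = 0) on a thin black mat; a spare one may stay.
- lap_holder: adjustable lap holder, 125 x 55 x 57 mm, with a knurled aluminium knob; bystander, origin on its underside, z up.
- lap_cylinder: dark cast-iron lap cylinder, 52 mm across, 95 mm tall, standing; bystander, origin at the centre of its underside, z up.
- mandrel: turquoise anodised mandrel standing on its 54 mm flange, 110 mm tall; bystander, origin at the centre of its underside, z up.
- poppet: brass relief poppet standing on its 44 mm head, 65 mm tall; bystander, origin at the centre of its underside, z up.
Not all that is in view belongs to the job. What is shaped like the carrier1 but purple is not meant.

How it is judged:
By the outcome, as a careful person would: the job done as asked, in the order asked, and still so for the second after the job is handed in, with the robot touching nothing.
Of carrier1, carrier2, carrier3 only 2 to 3 are there at a start; the rules pass over those that are not, and their reading is None.
At some moment in a run one of cover1, cover2, cover3 may be knocked a few centimetres aside while the robot is not near it.
It also fails if it takes over 210 s, if anything falls off the work surface, if the arm or the gripper's body presses on something with over 40 N, if the wrist force passes 120 N, or if a joint passes its speed limit or range.

## Working session

There is one attempt and no reset: what is moved stays moved. The work goes in short steps, each a Python script; the robot and the scene stay as the last script left them, time stands still between calls to the robot, and variables do not carry over. Pictures are saved under pics/ and viewed, at most 14 in all, crops included, and the job is handed in when it is done.

```bash
ls; mkdir -p pics
python3 - <<'E'
from workcell import r
import cv2,numpy as np
for n in("top","side"):
    s=r.snapshot(n); cv2.imwrite(f"pics/{n}0.png",s["img"][:,:,::-1]); np.savez(f"{n}0.npz",**s)
    print(n,s["K"].tolist(),s["position"],s["rotation"], [k for k in s])
print(r.grasp_offset,r.read_orientation(),r.read_t())
E
```

```text
pics
top [[401.9044519320596, 0.0, 323.15614223906726], [0.0, 401.9044519320596, 196.22069828507557], [0.0, 0.0, 1.0]] [ 0.45424779 -0.01596683  1.26343258] [  7.55742683   0.11430741 -89.35229288] ['img', 'range_z', 'K', 'position', 'rotation']
side [[420.8114045051077, 0.0, 319.92908505742827], [0.0, 420.8114045051077, 195.28548928464468], [0.0, 0.0, 1.0]] [ 0.2173799  -0.89956684  0.68223316] [ 56.43880867   1.02937191 -25.61198593] ['img', 'range_z', 'K', 'position', 'rotation']
0.0187 [-1.79934793e+02 -1.23141665e-02  1.57096789e+02] 0.1
```

View pics/top0.png

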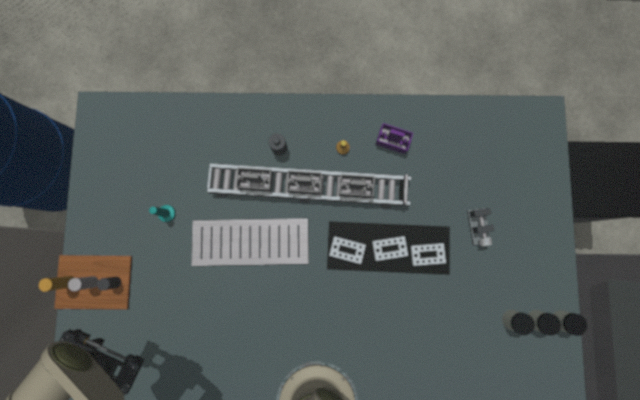

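View pics/side0.png

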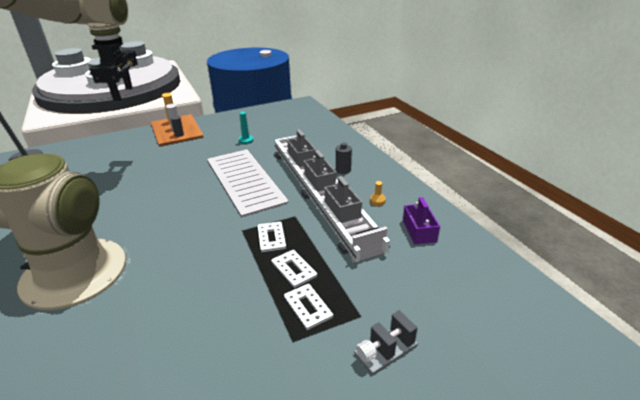

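The top view shows three grey carriers on the track at (255,180), (304,183) and (356,187). The end stop is at (408,190), so the carrier at (356,187) goes first. The tray is at (250,243) and the covers are at (348,249), (390,248) and (428,254). The purple object at (395,138) is the decoy and stands off the track. The side view agrees.

```bash
cat > h.py <<'E'
import numpy as np, cv2
from scipy.spatial.transform import Rotation as Ro
def Rc(s): return Ro.from_euler('xyz',np.ravel(s["rotation"]),degrees=True).as_matrix() if np.size(s["rotation"])==3 else s["rotation"]
def rays(s,uv):
    uv=np.atleast_2d(uv).astype(float);K=s["K"]
    d=np.c_[(uv[:,0]-K[0,2])/K[0,0],-(uv[:,1]-K[1,2])/K[1,1],-np.ones(len(uv))]
    return d@Rc(s).T
def on_plane(s,uv,z):
    d=rays(s,uv);p=np.ravel(s["position"])
    return p+d*((z-p[2])/d[:,2])[:,None]
def cloud(s):
    v,u=np.mgrid[0:400,0:640]
    return (np.ravel(s["position"])+rays(s,np.c_[u.ravel(),v.ravel()])*s["range_z"].ravel()[:,None]).reshape(400,640,3)
def blobs(mask,amin,amax=1e9):
    cs,_=cv2.findContours(mask.astype(np.uint8),cv2.RETR_EXTERNAL,cv2.CHAIN_APPROX_NONE)
    return [c for c in cs if amin<=cv2.contourArea(c)<=amax]
def rect(P):
    """centre, (short,long), yaw of long side from +y, of world xy points"""
    (c,(w,h),a)=cv2.minAreaRect((P[:,:2]*1000).astype(np.float32))
    if w>h: w,h,a=h,w,a+90
    return np.array(c)/1000,(w,h),(a+90)%180-90
def covers(s):
    P=cloud(s);z=on_plane(s,[[0,0]],0)
    g=s["img"].astype(int).min(2); v,u=np.mgrid[0:400,0:640]
    B=on_plane(s,np.c_[u.ravel(),v.ravel()],0.01).reshape(400,640,3)
    reg=(B[...,0]>.2)&(B[...,0]<.44)&(B[...,1]<-.03)&(B[...,1]>-.5)
    out=[]
    for c in blobs((g>110)&reg,200,1500):
        m=np.zeros((400,640),np.uint8);cv2.drawContours(m,[c],-1,1,-1)
        q=rect(on_plane(s,c[:,0],.01))
        M=cv2.moments(m,True);cm=on_plane(s,[[M['m10']/M['m00'],M['m01']/M['m00']]],.01)[0]
        # filled-area principal axis
        yx=np.argwhere(m)[:,::-1];W=on_plane(s,yx,.01)[:,:2]-cm[:2]
        e=np.linalg.eigh(W.T@W)[1][:,1];yaw=np.degrees(np.arctan2(-e[0],e[1]));yaw=(yaw+90)%180-90
        out.append((cm[0],cm[1],yaw,q[1],q[2],(round(M['m10']/M['m00'],1),round(M['m01']/M['m00'],1))))
    return sorted(out,key=lambda o:-o[1])
E
python3 - <<'E'
from h import *
np.set_printoptions(precision=4,suppress=True)
s=dict(np.load("top0.npz")); P=cloud(s); img=s["img"].astype(int)
for o in covers(s): print("cover",o)
for n,uv in dict(bench=(400,330),mat=(370,268),tray=(250,263),tray2=(200,225),web=(356,187),purple=(395,138)).items(): print(n,P[uv[1],uv[0]],img[uv[1],uv[0]])
v,u=np.mgrid[0:400,0:640]; box=(u>195)&(u<420)&(v>155)&(v<215)
for lo,hi,a in((.12,.15,8),(.08,.15,60),(.036,.2,1000)):
  for c in blobs((P[...,2]>lo)&(P[...,2]<hi)&box,a):
    m=np.zeros((400,640),np.uint8);cv2.drawContours(m,[c],-1,1,-1);m=(m>0)&(P[...,2]>lo)
    print(lo,rect(P[m]),P[m].mean(0),m.sum(),cv2.boundingRect(c))
tm=(img.min(2)>100)&(u>180)&(u<318)&(v>210)&(v<275)
for c in blobs(cv2.morphologyEx(tm.astype(np.uint8),cv2.MORPH_CLOSE,np.ones((5,5))),2000):
    print("tray",rect(on_plane(s,c[:,0],.01)))
c=s["img"][150:280,180:460,::-1]; cv2.imwrite("pics/crop0.png",cv2.resize(c,None,fx=2.85,fy=2.85,interpolation=2))
E
```

```text
cover (np.float64(0.4254491732507153), np.float64(-0.33659074417164464), np.float64(3.0366881271951343), (27.375951766967773, 101.72894287109375), 0.6495299935340881, (428.0, 260.2))
bench [ 0.2147 -0.2495 -0.0001] [82 94 96]
mat [ 0.3993 -0.1588  0.0031] [41 41 41]
tray [0.4107 0.2107 0.0136] [154 153 154]
tray2 [0.5261 0.3733 0.0038] [163 160 163]
web [ 0.6394 -0.1091  0.0836] [47 49 51]
purple [ 0.7986 -0.2318  0.0547] [40 29 53]
0.12 (array([ 0.6438, -0.111 ]), (12.433609008789062, 40.273441314697266), 0.601141095161438) [ 0.644  -0.112   0.1312] 70 (351, 181, 15, 5)
0.12 (array([0.6541, 0.0449]), (12.245187759399414, 42.829078674316406), -0.7715225219726562) [0.6537 0.0454 0.1305] 74 (296, 177, 16, 5)
0.12 (array([0.6615, 0.1949]), (12.35863971710205, 42.036781311035156), -3.5902252197265625) [0.661  0.1943 0.1311] 73 (244, 173, 16, 6)
0.08 (array([ 0.5624, -0.0936]), (106.23641967773438, 244.1466827392578), 77.81780242919922) [ 0.6435 -0.1111  0.1045] 303 (340, 174, 35, 23)
0.08 (array([0.5693, 0.041 ]), (102.24501037597656, 235.49620056152344), -87.12968826293945) [0.6521 0.044  0.1091] 297 (287, 171, 35, 22)
0.08 (array([0.5947, 0.0988]), (101.27086639404297, 348.3884582519531), -34.534122467041016) [0.6602 0.1927 0.1072] 325 (236, 167, 36, 23)
0.036 (array([0.5774, 0.0356]), (240.0566864013672, 621.2431030273438), -3.2162857055664062) [0.6498 0.035  0.0661] 4638 (208, 164, 204, 42)
tray (array([0.4768, 0.2151]), (146.01190185546875, 364.1716003417969), 1.626335620880127)
```

View pics/crop0.png

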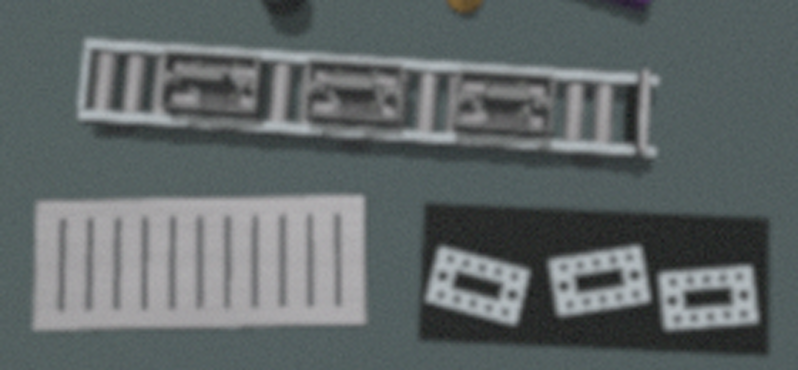

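The enlarged crop confirms the first carrier: grey, on the track, nearest the stop at crop (500,107). The purple decoy is outside. I'll refine the cover region and the track pose next.

```bash
sed -i 's/(B\[...,0\]>.2)&(B\[...,0\]<.44)/(B[...,0]>.3)\&(B[...,0]<.54)/' h.py
python3 - <<'E'
from h import *
np.set_printoptions(precision=4,suppress=True)
s=dict(np.load("top0.npz")); P=cloud(s); img=s["img"].astype(int)
for o in covers(s): print("cover",np.round(o[:3],4),np.round(o[3],1),round(o[4],1),o[5])
v,u=np.mgrid[0:400,0:640]; box=(u>195)&(u<425)&(v>155)&(v<215)
m=((img.min(2)>95)&box).astype(np.uint8)
m=cv2.morphologyEx(m,cv2.MORPH_CLOSE,np.ones((5,5)))
for c in blobs(m,1500): print("track rail-plane",rect(on_plane(s,c[:,0],.05)))
# stop plate: points above 60 mm near stop
for c in blobs((P[...,2]>.056)&box&(u>395),5):
    q=P[(cv2.drawContours(np.zeros((400,640),np.uint8),[c],-1,1,-1)>0)]; print("stop",rect(q),np.median(q,0),q.min(0),q.max(0))
# tray corners
tm=((img.min(2)>110)&(u>180)&(u<318)&(v>210)&(v<275)).astype(np.uint8)
for c in blobs(cv2.morphologyEx(tm,cv2.MORPH_CLOSE,np.ones((5,5))),2000):
    print("tray",rect(on_plane(s,c[:,0],.01)))
E
```

```text
cover [  0.4545  -0.0876 -14.1754] [ 62.2 102. ] -14.0 (347.1, 249.7)
cover [ 0.4611 -0.2195  9.5662] [ 62.3 102. ] 9.3 (389.8, 248.0)
cover [ 0.4444 -0.3371  5.014 ] [ 62.2 102.3] 5.2 (428.0, 253.9)
track rail-plane (array([0.6568, 0.0339]), (98.31591033935547, 625.414306640625), -3.0952835083007812)
stop (array([ 0.6372, -0.253 ]), (20.851619720458984, 85.2679672241211), 86.67601013183594) [ 0.6366 -0.2537  0.0722] [ 0.5943 -0.2637  0.0563] [ 0.6795 -0.2412  0.0804]
tray (array([0.477 , 0.2149]), (141.93264770507812, 361.7967224121094), 1.6611790657043457)
```

```bash
cat >> h.py <<'E'
TY=-3.3; T=np.array([-np.sin(np.radians(TY)),np.cos(np.radians(TY))])   # track +y direction
def O(yaw): return [180,0,yaw]
def push_to_stop(r,start,travel,z,F=5,yaw=0,fast=0):
    """roll the gripped carrier toward the stop until the contact force rises"""
    p=np.array(start,float)
    if fast>0: p=p-T*fast; r.line_to([*p,z],max_speed=0.08); r.dwell(.2)
    f0=np.array(r.read_contact_force())[:2]@T
    d=0
    while d<travel:
        d+=.0015; q=p-T*d; r.line_to([*q,z],max_speed=0.02)
        f=np.array(r.read_contact_force())[:2]@T-f0
        if abs(f)>F: break
    return np.array(r.read_eef_pos())[:2],f,d
E
python3 - <<'E'
from workcell import r
from h import *
np.set_printoptions(precision=4,suppress=True)
c=np.array([.644,-.1113])
r.movep([*c,.22],O(TY)); r.line_to([*c,.111])
r.set_gripper(.03,4); print("gap",r.read_finger_gap(),r.read_finger_force(),r.read_t(),r.read_contact_force())
print(push_to_stop(r,c,.05,.111,F=3,fast=.055)); 
e=r.read_eef_pos(); print(e,r.read_contact_force(),r.read_finger_gap(),r.read_t())
s=r.snapshot("side"); cv2.imwrite("pics/s1.png",cv2.resize(s["img"][130:280,240:460,::-1],None,fx=3,fy=3))
E
```

```text
gap 0.043855733663970345 3.9998021656356286 4.325 [ 0.2094 -0.422  -0.3889]
(array([ 0.6392, -0.1936]), np.float64(5.490844496497124), 0.028500000000000008)
[ 0.6392 -0.1936  0.111 ] [0.7452 5.1542 4.701 ] 0.044023540256977634 10.1167
```

View pics/s1.png

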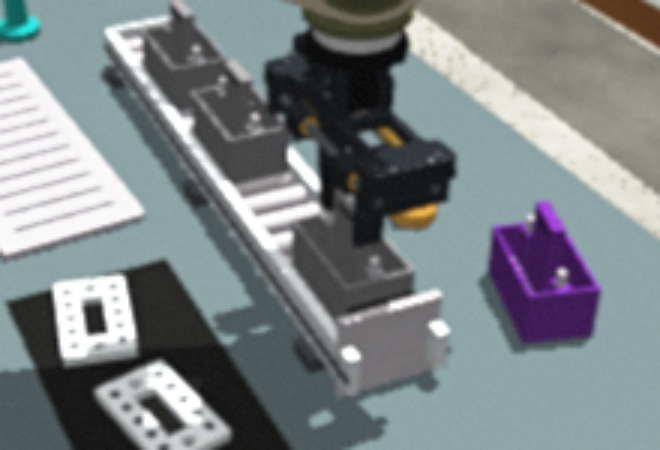

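The close-up shows the first carrier against the stop plate, crop (355,270), with the fingers across its handle. Next I'll square it in x and yaw, then look again from above.

```bash
cat >> h.py <<'E'
def handle(s,c,rad=.05):
    P=cloud(s); m=(P[...,2]>.12)&(P[...,2]<.142)&(np.hypot(P[...,0]-c[0],P[...,1]-c[1])<rad)
    uv=np.argwhere(m)[:,::-1]; return rect(P[m]),P[m].mean(0)
def square(r,c,z=.106):
    """grip the handle across x, which sets x and yaw, then let go"""
    r.set_gripper(.06); r.line_to([*c,.145]); r.movep([*c,.145],O(TY+90)); r.line_to([*c,z]); r.set_gripper(0,5)
    r.dwell(.2); o=(r.read_eef_pos(),r.read_finger_gap(),r.read_contact_force())
    r.set_gripper(.05); r.line_to([*c,.16]); return o
def look(r,n):
    r.movep([.42,.2,.3],O(TY+90)); s=r.snapshot("top"); np.savez(n,**s); return s
E
python3 - <<'E'
from workcell import r
from h import *
np.set_printoptions(precision=4,suppress=True)
c=[.6396,-.1936]
print(square(r,c)); s=look(r,"top1.npz"); print(handle(s,c),r.read_t())
for o in covers(s): print("cover",np.round(o[:3],4),np.round(o[3],1),round(o[4],1),o[5])
cv2.imwrite("pics/t1.png",cv2.resize(s["img"][150:290,180:460,::-1],None,fx=2.85,fy=2.85,interpolation=2))
E
```

```text
(array([ 0.6396, -0.1936,  0.106 ]), 0.011833837695064669, array([-0.1033,  0.1014, -0.0829]))
((array([ 0.6384, -0.1924]), (12.61070728302002, 42.793540954589844), -2.8570556640625), array([ 0.6377, -0.192 ,  0.1308])) 16.8
cover [  0.4545  -0.0876 -14.2133] [ 62.2 102.2] -14.5 (347.1, 249.7)
cover [ 0.4612 -0.2196  9.5074] [ 62.3 102.3] 9.5 (389.9, 248.0)
cover [ 0.4443 -0.3372  4.5786] [ 62.2 102.6] 5.0 (428.0, 254.0)
```

View pics/t1.png

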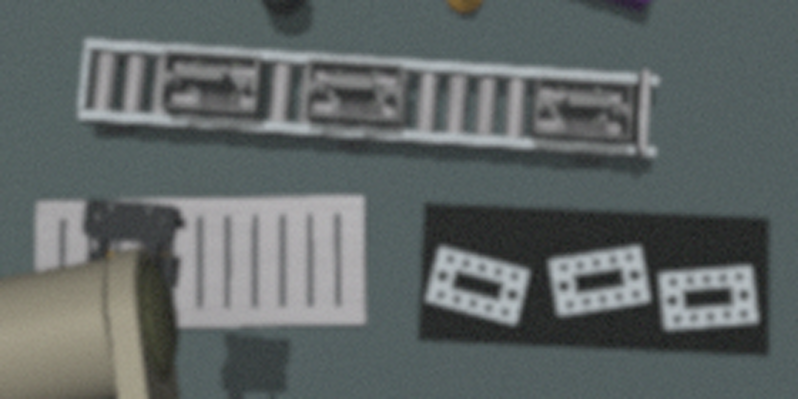

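The view shows the carrier at the stop, crop (583,110), and all covers unmoved. Vision is about (-1.5, +1.4) mm off the robot. Next I fetch the nearest cover, at crop (478,285).

```bash
cat >> h.py <<'E'
DX=np.array([.0015,-.0014]); H=.003   # vision-to-robot shift; tip height above cover underside
def cover_pick(r,o):
    """grip a cover across its x; look at its pixels beforehand"""
    p=np.array(o[:2])+DX; yaw=o[2]+90
    r.set_gripper(.08); r.movep([*p,.09],O(yaw)); r.line_to([*p,H],max_speed=.1)
    r.set_gripper(.04,25); g=r.read_finger_gap(); r.line_to([*p,.16],max_speed=.2); return g,r.read_finger_gap(),r.read_t()
def cover_lower(r,c):
    """lower over the pins; stop early on force"""
    c=np.array(c); r.movep([*c,.16],O(TY+90)); r.line_to([*c,.112],max_speed=.1); r.dwell(.2)
    f0=np.array(r.read_contact_force()); log=[]
    for z in np.arange(.110,.0915,-.0015):
        r.line_to([*c,z],max_speed=.02); f=np.array(r.read_contact_force())-f0; log.append((round(z,4),*np.round(f,1)))
        if f[2]>12: break
    return log
E
python3 - <<'E'
from workcell import r
from h import *
s=dict(np.load("top1.npz")); print(cover_pick(r,covers(s)[0]))
for l in cover_lower(r,[.6396,-.1936]): print(*l)
print(r.read_eef_pos(),r.read_finger_gap(),r.read_t())
s=r.snapshot("side"); cv2.imwrite("pics/s2.png",cv2.resize(s["img"][150:270,290:430,::-1],None,fx=4,fy=4,interpolation=2))
E
```

```text
(0.0595797428928956, 0.0595246360887281, 21.15)
0.11 -0.0 0.2 -0.1
0.1085 0.7 0.1 0.3
0.107 0.8 1.3 -0.2
0.1055 -0.1 0.5 -0.7
0.104 0.4 0.2 0.1
0.1025 0.1 0.1 -0.4
0.101 -0.2 0.8 -0.6
0.0995 -0.1 0.6 0.2
0.098 -0.1 0.5 0.2
0.0965 0.3 0.1 -0.7
0.095 0.7 0.1 0.2
0.0935 0.7 0.8 -1.1
0.092 -3.3 1.8 8.0
[ 0.63971571 -0.19365492  0.09321284] 0.059668763738707754 26.0917
```

View pics/s2.png

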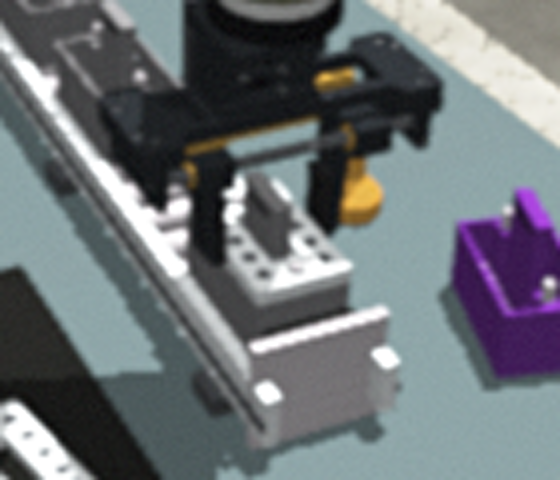

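The picture shows the cover flush on the carrier, crop (290,265), and the force log agrees: contact at z 0.093 as predicted. Next I lift it by the handle and move it to the far tray slot.

```bash
cat >> h.py <<'E'
TC=np.array([.4785,.2135]); TW=1.66
def to_tray(r,c,k):
    c=np.array(c); a=np.radians(TW); g=TC+k*np.array([-np.sin(a),np.cos(a)])
    r.set_gripper(.08); r.line_to([*c,.107],max_speed=.08); r.set_gripper(0,35); gap=r.read_finger_gap()
    r.line_to([*c,.13],max_speed=.06); r.line_to([*c,.23],max_speed=.2); r.line_to([.47,-.12,.23],max_speed=.25)
    r.movep([*g,.16],O(TW+90)); r.line_to([*g,.082],max_speed=.08); r.dwell(.2)
    f0=r.read_contact_force()[2]
    for z in np.arange(.081,.073,-.001):
        r.line_to([*g,z],max_speed=.02); f=r.read_contact_force()[2]-f0
        if f>3: break
    g2=r.read_finger_gap(); r.set_gripper(.05); r.line_to([*g,.16],max_speed=.15)
    return gap,g2,z,f,g,r.read_t()
E
python3 - <<'E'
from workcell import r
from h import *
np.set_printoptions(precision=4,suppress=True)
print(to_tray(r,[.6396,-.1936],.117))
r.movep([.40,.26,.25],O(TW+90))
s=r.snapshot("top"); np.savez("top2.npz",**s)
for c in([.6541,.0449],[.6615,.1949]): print(handle(s,c))
for o in covers(s): print("cover",np.round(o[:3],4),np.round(o[3],1),o[5])
cv2.imwrite("pics/t2.png",cv2.resize(s["img"][150:290,180:460,::-1],None,fx=2.85,fy=2.85,interpolation=2))
E
```

```text
(0.011758598550466319, 0.011654698271693026, np.float64(0.076), np.float64(11.641874522726503), array([0.4751, 0.3305]), 35.9833)
((array([0.6536, 0.0448]), (12.709393501281738, 43.10238265991211), 1.0615314245224), array([0.6536, 0.0451, 0.1306]))
((array([0.6617, 0.1948]), (12.491460800170898, 42.363128662109375), -3.4165115356445312), array([0.6611, 0.1939, 0.131 ]))
cover [ 0.4612 -0.2196  9.7268] [ 62.3 102.2] (389.8, 248.0)
cover [ 0.4443 -0.3372  4.6043] [ 62.2 102.7] (428.0, 254.0)
```

View pics/t2.png

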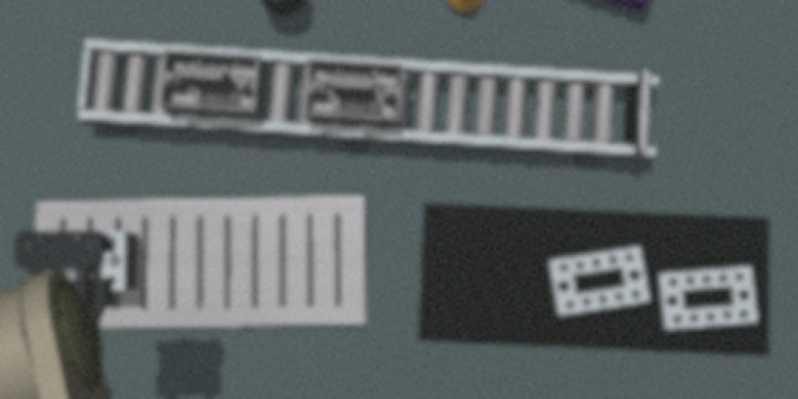

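The first covered carrier is on the far tray slot, partly behind the gripper at crop (115,262). Carrier 2 at (355,97) and covers at (600,282) and (708,298) have not moved. Now the second carrier.

```bash
sed -i 's/np.arange(.081,.073,-.001)/np.arange(.079,.073,-.0005)/' h.py
cat >> h.py <<'E'
C=np.array([.6396,-.1936])
def roll(r,y):
    """grip handle across x at robot y, roll to stop, release, rise"""
    p=C+T*(y-C[1])/T[1]; r.set_gripper(.05); r.movep([*p,.19],O(TY+90)); r.line_to([*p,.107],max_speed=.12)
    r.set_gripper(0,12); gap=r.read_finger_gap()
    o=push_to_stop(r,p,.03,.107,F=4,fast=np.linalg.norm(p-C)-.006)
    f=r.read_contact_force(); r.set_gripper(.05); r.line_to([*o[0],.17],max_speed=.15); return gap,o,f,r.read_t()
E
cat > go2.py <<'E'
import sys
from workcell import r
from h import *
np.set_printoptions(precision=4,suppress=True)
y,n=float(sys.argv[1]),sys.argv[2]
print(roll(r,y)); s=look(r,f"top{n}.npz"); print(handle(s,C))
for o in covers(s): print("cover",np.round(o[:3],4),np.round(o[3],1),o[5])
cv2.imwrite(f"pics/t{n}.png",cv2.resize(s["img"][150:290,180:460,::-1],None,fx=2.85,fy=2.85,interpolation=2))
E
python3 go2.py .0434 3
```

```text
(0.0117695816989296, (array([ 0.6394, -0.1958]), np.float64(5.411961890687891), 0.009), array([0.248 , 5.9271, 0.9577]), 45.6583)
((array([ 0.6384, -0.1926]), (11.840950965881348, 42.87636947631836), -2.673858642578125), array([ 0.6378, -0.1915,  0.1312]))
cover [ 0.4612 -0.2196  9.7263] [ 62.3 102.2] (389.8, 248.0)
cover [ 0.4442 -0.3371  4.8435] [ 62.5 102.6] (428.0, 254.0)
```

View pics/t3.png

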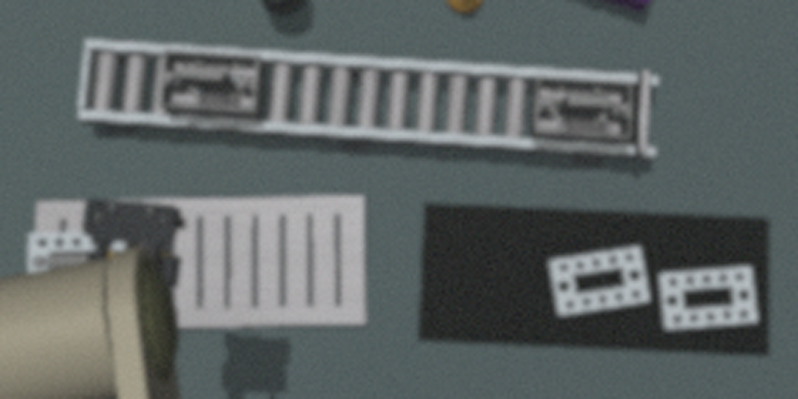

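Carrier 2 is now at the stop, crop (583,110), with the same handle reading as the first. Covers are unchanged. I'll fit the cover at (600,282) and tray the carrier only if it seats.

```bash
cat > go3.py <<'E'
import sys
from workcell import r
from h import *
np.set_printoptions(precision=4,suppress=True)
n,k=sys.argv[1],float(sys.argv[2])
s=dict(np.load(f"top{n}.npz")); print(cover_pick(r,covers(s)[0]))
L=cover_lower(r,C); print([(a[0],a[3]) for a in L],r.read_eef_pos())
early=[a for a in L if a[0]>.0932 and abs(a[3])>4]
s=r.snapshot("side"); cv2.imwrite(f"pics/s{n}.png",cv2.resize(s["img"][150:270,290:430,::-1],None,fx=4,fy=4,interpolation=2))
if early or L[-1][0]>.0925: print("NOT SEATED"); sys.exit()
print(to_tray(r,C,k)); r.movep([.33,.1,.3],O(TW+90))
s=r.snapshot("top"); np.savez(f"top{n}b.npz",**s)
try: print(handle(s,[.6617,.1948]))
except Exception: print("no carrier3 handle")
for o in covers(s): print("cover",np.round(o[:3],4),np.round(o[3],1),o[5])
cv2.imwrite(f"pics/t{n}b.png",cv2.resize(s["img"][150:290,180:460,::-1],None,fx=2.85,fy=2.85,interpolation=2))
E
python3 go3.py 3 0
```

```text
(0.05919865959470155, 0.059521973796568074, 52.15)
[(np.float64(0.11), np.float64(-0.1)), (np.float64(0.1085), np.float64(-0.5)), (np.float64(0.107), np.float64(-1.3)), (np.float64(0.1055), np.float64(-1.1)), (np.float64(0.104), np.float64(-0.4)), (np.float64(0.1025), np.float64(-0.4)), (np.float64(0.101), np.float64(0.1)), (np.float64(0.0995), np.float64(-0.1)), (np.float64(0.098), np.float64(-0.6)), (np.float64(0.0965), np.float64(-0.4)), (np.float64(0.095), np.float64(-1.0)), (np.float64(0.0935), np.float64(-0.7)), (np.float64(0.092), np.float64(6.6))] [ 0.6397 -0.1938  0.0933]
(0.011828700582582456, 0.011684784677780792, np.float64(0.0765), np.float64(10.268093236236666), array([0.4785, 0.2135]), 66.5417)
((array([0.6618, 0.1953]), (13.144465446472168, 42.92487716674805), -3.696075439453125), array([0.6611, 0.1941, 0.1311]))
cover [ 0.4442 -0.337   4.5645] [ 62.2 102.4] (428.0, 254.0)
```

View pics/t3b.png

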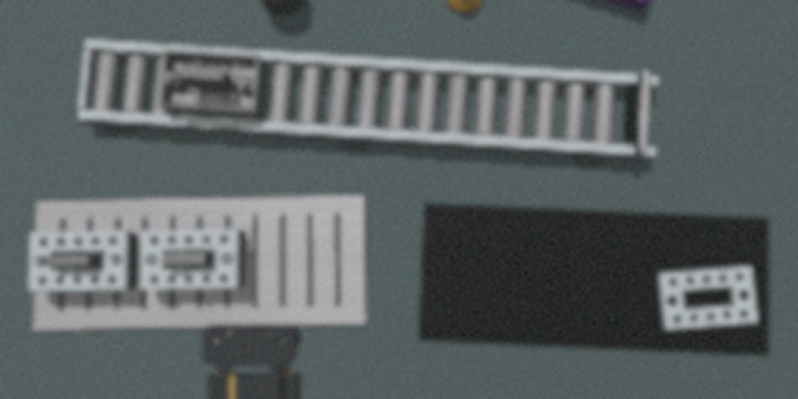

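Two covered carriers sit flush on the tray at crop (78,262) and (190,260). Carrier 3 is still at (212,87) and the last cover at (708,298). Now the third carrier.

```bash
python3 go2.py .1937 4
```

```text
(0.01206436863785372, (array([ 0.6394, -0.1958]), np.float64(4.536278214360819), 0.009), array([1.092 , 4.9165, 4.3571]), 78.4917)
((array([ 0.6388, -0.1925]), (13.044929504394531, 42.96342468261719), -1.4966506958007812), array([ 0.6382, -0.192 ,  0.1308]))
cover [ 0.4442 -0.3372  4.4521] [ 62.3 102.6] (428.0, 254.0)
```

View pics/t4.png

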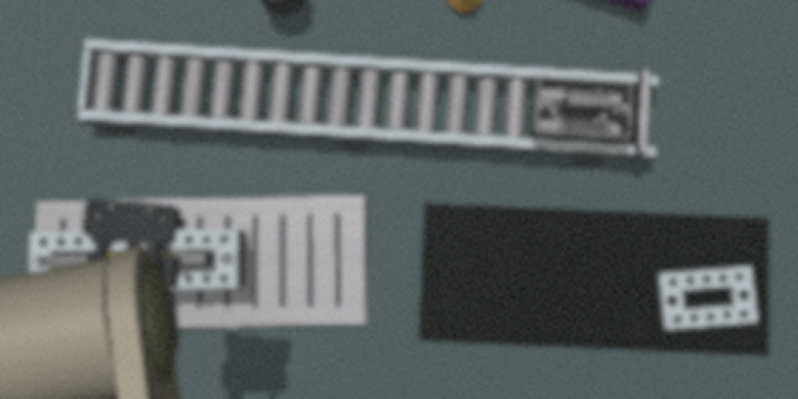

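The last carrier is at the stop, crop (583,110), with a handle reading within 0.5 mm of the others. The cover is still at (708,298).

```bash
python3 go3.py 4 -.117
```

```text
(0.05959278229020283, 0.05960875367999756, 85.3333)
[(np.float64(0.11), np.float64(-0.3)), (np.float64(0.1085), np.float64(0.4)), (np.float64(0.107), np.float64(0.3)), (np.float64(0.1055), np.float64(0.1)), (np.float64(0.104), np.float64(0.7)), (np.float64(0.1025), np.float64(-0.8)), (np.float64(0.101), np.float64(0.2)), (np.float64(0.0995), np.float64(-0.6)), (np.float64(0.098), np.float64(-0.2)), (np.float64(0.0965), np.float64(-0.4)), (np.float64(0.095), np.float64(-0.0)), (np.float64(0.0935), np.float64(-0.5)), (np.float64(0.092), np.float64(7.9))] [ 0.6397 -0.1937  0.0932]
(0.011833252995790286, 0.011671187175772804, np.float64(0.0765), np.float64(10.783628241694153), array([0.4819, 0.0965]), 99.5583)
((array([0., 0.]), (0.0, 0.0), 0.0), array([nan, nan, nan]))h.py:52: RuntimeWarning: Mean of empty slice.
  uv=np.argwhere(m)[:,::-1]; return rect(P[m]),P[m].mean(0)
  ret = um.true_divide(
```

View pics/t4b.png

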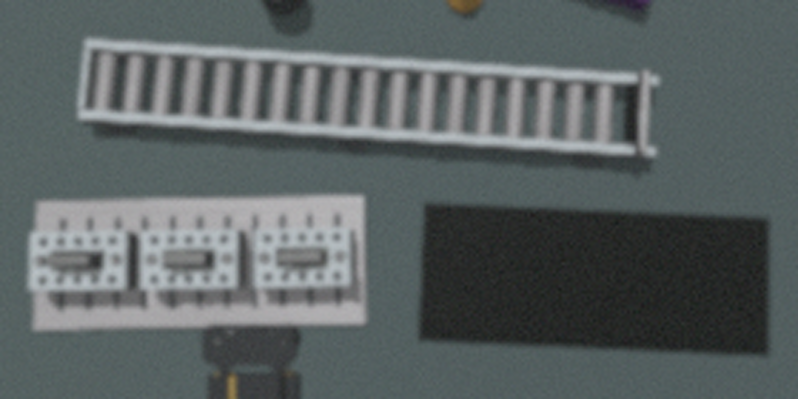

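The track and mat are empty, and three covered carriers stand on the tray at crop (78,262), (190,260) and (303,257). I'll check the cover heights by depth, then hand in if they're right.

Run:
```python
from workcell import r
from h import *
s=r.snapshot("top");P=cloud(s);ok=True;a=np.radians(TW)
for k in(.117,0,-.117):
    g=TC-DX+k*np.array([-np.sin(a),np.cos(a)]); m=(np.hypot(P[...,0]-g[0],P[...,1]-g[1])<.075)&(P[...,2]>.06)&(P[...,2]<.085)&(abs(P[...,1]-g[1])<.055)
    Q=P[m];A=np.c_[Q[:,:2]-g,np.ones(len(Q))];f=np.linalg.lstsq(A,Q[:,2],rcond=None)[0]
    R=rect(Q);print(np.round(R[0]-g,4),np.round(R[1],1),"tilt",np.round(np.degrees(f[:2]),1),"z",round(f[2],4));ok&=abs(f[2]-.07)<.003
print(ok,r.read_t())
if ok: print(r.sign_off())
```

```text
[ 0.001  -0.0027] [ 60.1 101.8] tilt [ 0.1 -0.1] z 0.0701
[-0.0001 -0.0019] [58.9 99.5] tilt [-0.1 -0. ] z 0.0701
[ 0.0006 -0.0011] [ 59.1 101.2] tilt [-0.3  0.2] z 0.0699
True 100.5
the job is handed in; nothing more can be done
None
```

All three carriers were rolled to the stop in order, covered flush (tops at 70 mm, tilt 0.3° or less) and set upright on the washer tray, and the job was handed in at about 100 s.

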